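# Snap the two shelf clamps shut

### The arm

A 6-joint arm with a two-finger parallel gripper is mounted at the origin on the work surface. World frame = base frame: x ahead of the robot, y to its left, z up, the work surface at z = 0. Lengths are in m, angles in rad, forces in N, time in s.
With the tool pointing down it reaches from about 0.3 to 0.95 m from the base axis. Payload 3.1 kg.
Tool frame: the origin (TCP) lies midway between the tips of the shut fingers; the grasp point (between the pads) lies 19 mm behind it; z points along the fingers, y is the line along which they close (so a half turn about z gives the same grasp; the last joint's range is limited). The gripper opens to 85 mm and grips with 20 to 120 N. Pads are 22 mm wide; open, the fingers measure 114 mm over their backs; the gripper's body (76 mm by 85 mm) begins 54 mm behind the grasp point. The pads swing forward as they close: fully open they stand 13 mm farther back than shut.
Start: joints at [-1.328, 0.308, 1.634, -0, 1.2, -0.07], TCP at [0.192, -0.595, 0.231] pointing down, gripper open.
Joint ranges: [-3.06, 3.06], [-0.79, 1.96], [0.05, 2.63], [-1.19, 4.34], [0.05, 2.64], [-2.94, 2.94]. Speed limits (rad/s): [2.79, 2.79, 3.14, 3.14, 3.14, 3.14].

### API

Orientations are given as a unit quaternion [x, y, z, w].
In Python, from plant import robot gives the robot as it stands.
- The arm moves only by the tool drive_effector, called after "Emit:" in YAML: its name, and indented under it one key for each argument. Schema: {"type":"object","properties":{"segments":{"type":"array","items":{"type":"array","items":{"type":"array","items":{"type":"number"},"minItems":5,"maxItems":5},"minItems":1,"maxItems":8},"minItems":1,"maxItems":1},"grip_n":{"type":"number"},"only":{"type":"string"},"quiet":{"type":"boolean"},"lines":{"type":"string"}},"required":["segments"],"additionalProperties":false}. segments is a list that holds a single list of rows (three levels of brackets), with 1 to 8 rows, each of 5 numbers: dx, dy, dz in shares of the most that a row can go, 1 being 50 mm, then a turn about the tool's z in a scale on which 1.0 is pi rad, then the finger opening in m; each row shifts and turns the commanded pose from where the row before left it, along the tool's axes as they then stand; what a row does not reach is not made up. A row lasts 1/10 s, in which the tool goes at most 0.05 m and 0.15 rad, less where a joint would pass 70% of its speed; a pose out of reach is approached as far as the arm can. The fingers move at their own pace and stop on an object; grip_n is the grip in N (left out, the last holds). Time passes only in rows, so rows that do not move let the fingers close. The tool returns the time, the measured TCP pose, the force, the opening and the grip force at its end. only (a regular expression) keeps the lines of the reply that match it, lines (a string "A,B") keeps lines A to B, and quiet returns only ok. Input that does not fit is refused with a message, and nothing moves.
- robot.get_obs(): the state, without advancing time (a new reading comes with each control period).
- robot.grab_frame(name): name is "scene" or "top" or "wrist"; returns (picture, depth): 420x560x3 uint8, blue, green, red; 420x560 float32, m along the optical axis (not along the pixel's ray), 0 where there is no reading.
- robot.camera_info(name): a dict with "fovy" (degrees; the focal length in pixels is half the picture's height over the tangent of half this angle, whatever the lens; pixels are square), "cx", "cy" (the principal point, pixels), "pose" (4x4, takes a point from camera to world coordinates); the wrist camera has in their place "T_tool_cam" (4x4, takes a point from camera to tool coordinates, whose origin is the TCP and whose axes are the flange's). Camera axes: x right, y up, looking along -z (the intrinsics and any distortion apply to the point x, -y, -z); pixel columns grow to the right and rows downward; lengths in m; the calibration is good to about 2 mm. A picture is of the moment at which its call begins: read the wrist's pose just before it. camera_info takes no time and is no camera call.
- robot.hand_in(): hands the job in; it is judged then, once.
The state is a dict: "t": time; "joint_positions": joint angles; "joint_velocities": joint speeds; "joint_efforts": joint torques, N m; "tcp_pos": TCP position; "tcp_rot": TCP orientation; "contact_force": force on the tool from outside, world axes, zero at the start; "ft_torque": the same for the moment, N m; "grip_width": finger opening in m; "grasp_force": force on a finger pad.
Only numpy, scipy, OpenCV 4.12 (cv2) and the standard library are available. Lean on these libraries where they do the work, as an engineer would, in place of code of your own. Each camera call takes 0.05 s, during which the arm holds its last target. There are 200 camera calls.

### The job

Lock the laminate shelf board down: with the fingertips, push the red handle of each of the two toggle clamps, away from the robot and over past upright, until it snaps over and its rubber-tipped arm lies down on the board. Either clamp may go first. Leave the thermometer, egg timer, glass jar and pill crusher standing where they are on the shelf; nothing is to be picked up.

Things in the scene. Friction and masses are not known exactly. Their poses are not given: they have to be found in the camera images.
- board: the shelf: a laminate flooring offcut 190 (own x) x 560 (own y) mm on four dowel pegs, fixed; its top is 82 mm above the work surface; origin on the work surface under its centre. The two clamps stand along its -x edge (the edge facing the robot)
- left_pivot (a point): hinge axis of the left (+y side) toggle clamp, 112 mm above the work surface, midway across it; fixed. Its steel bracket, top 120 mm above the work surface, sits on a wooden block 56 x 60 x 78 mm high. Own x is level and points from the clamp over the shelf (the way the handle has to be pushed), own y is the hinge axis, z is up
- left_grip (a point): centre of a point on the left clamp's red handle, 70 mm from the pivot along the handle. The red grip is 26 mm wide (along the hinge), 14 mm thick, runs from 32 to 100 mm from the pivot. The rubber-tipped clamp arm, 75 mm long, is one piece with the handle and lies on its far (+x) side
- left_lever (a joint): angle of the left handle, rad: 0 open (handle leans 0.6 from upright to the pivot's -x, arm raised), about 0.6 upright = dead centre, 1.2 clamped (handle leans 0.6 to +x, arm level on the shelf). An over-centre spring drives it to 0 or 1.2 from either side of 0.6 and holds it there; at the grip point some 4 to 8 N start the handle, falling to nothing at dead centre; then it snaps on by itself
- right_pivot (a point): hinge axis of the right (-y side) toggle clamp, 112 mm above the work surface, midway across it; fixed. Its steel bracket, top 120 mm above the work surface, sits on a wooden block 56 x 60 x 78 mm high. Own x is level and points from the clamp over the shelf (the way the handle has to be pushed), own y is the hinge axis, z is up
- right_grip (a point): centre of a point on the right clamp's red handle, 70 mm from the pivot along the handle. The red grip is 26 mm wide (along the hinge), 14 mm thick, runs from 32 to 100 mm from the pivot. The rubber-tipped clamp arm, 75 mm long, is one piece with the handle and lies on its far (+x) side
- right_lever (a joint): angle of the right handle, rad: 0 open (handle leans 0.6 from upright to the pivot's -x, arm raised), about 0.6 upright = dead centre, 1.2 clamped (handle leans 0.6 to +x, arm level on the shelf). An over-centre spring drives it to 0 or 1.2 from either side of 0.6 and holds it there; at the grip point some 4 to 8 N start the handle, falling to nothing at dead centre; then it snaps on by itself
- thermometer: white round dial room thermometer, 92 mm across, 18 mm thick, standing on edge on a foot 50 x 80 mm; 100 mm tall in all; dial looks along its own +x; loose, stands on the shelf; origin at the centre of its underside, z up
- egg_timer: green plastic egg timer, 66 mm across, 57 mm tall, with a knob bar on top; loose, stands on the shelf; origin at the centre of its underside, z up
- spice_jar: small closed amber glass jar with a steel cap, 46 mm across, 95 mm tall; loose, stands on the shelf; origin at the centre of its underside, z up
- pill_crusher: stainless steel pill crusher, an upright cylinder with a ribbed cap, 44 mm across, 72 mm tall; loose, stands on the shelf; origin at the centre of its underside, z up

How it is judged:
By the outcome, as a careful person would: the job done as asked, in the order asked, and still so for the second after the job is handed in, with the robot touching nothing.
It also fails if it takes over 48 s, if anything falls off the work surface, if the arm or the gripper's body presses on something with over 40 N, if the wrist force passes 120 N, or if a joint passes its speed limit or range.

## Working session

There is one attempt and no reset: what is moved stays moved. The work goes in short steps, Python scripts to look and compute and a tool call to move; the robot and the scene stay as the last step left them, time stands still between calls to the robot, and variables do not carry over. Pictures are saved under pics/ and viewed, at most 10 in all, crops included, and the job is handed in when it is done.

```bash
mkdir -p pics
```

Create h.py:
```python
import numpy as np, cv2
from plant import robot
def cam(n):
    c=robot.camera_info(n); f=210/np.tan(np.radians(c["fovy"])/2)
    return c,f
def pts(n,dep,mask):
    c,f=cam(n); v,u=np.nonzero(mask&(dep>0)); d=dep[v,u]
    P=np.c_[(u-c["cx"])/f*d,-(v-c["cy"])/f*d,-d,np.ones(len(d))]
    return (P@np.array(c["pose"]).T)[:,:3],u,v
```

Run:
```python
from h import *
o=robot.get_obs(); print({k:np.round(o[k],3) for k in o})
for n in("scene","top"):
    im,d=robot.grab_frame(n); cv2.imwrite(f"pics/{n}.png",im); np.save(f"pics/{n}.npy",d)
    c,f=cam(n); print(n,{k:(np.round(v,3) if not isinstance(v,str) else v) for k,v in c.items()},f)
    hsv=cv2.cvtColor(im,cv2.COLOR_BGR2HSV)
    m=((hsv[...,0]<8)|(hsv[...,0]>172))&(hsv[...,1]>150)&(hsv[...,2]>70)
    nn,l,s,ce=cv2.connectedComponentsWithStats(m.astype(np.uint8))
    for i in range(1,nn):
        if s[i,4]>40:
            P,u,v=pts(n,d,l==i)
            print(s[i],ce[i].round(1), P.min(0).round(3) if len(P) else 0,np.median(P,0).round(3),P.max(0).round(3))
```

```text
{'t': np.float64(0.0), 'joint_positions': array([-1.328,  0.309,  1.635, -0.   ,  1.2  , -0.07 ]), 'joint_velocities': array([ 0.   ,  0.   , -0.001, -0.001, -0.   , -0.   ]), 'joint_efforts': array([ 2.0000e-03, -4.1525e+01, -2.7666e+01,  0.0000e+00,  1.0000e-02,
        0.0000e+00]), 'tcp_pos': array([ 0.192, -0.594,  0.23 ]), 'tcp_rot': array([ 0.988,  0.156, -0.   , -0.001]), 'contact_force': array([0.248, 0.285, 0.512]), 'ft_torque': array([-0.073, -0.014,  0.028]), 'grasp_force': np.float64(0.0), 'grip_width': np.float64(0.086)}
scene {'fovy': np.float64(54.095), 'cx': np.float64(278.77), 'cy': np.float64(211.236), 'pose': array([[ 0.584, -0.447,  0.677,  1.103],
       [ 0.811,  0.313, -0.493, -0.297],
       [ 0.008,  0.838,  0.546,  0.502],
       [ 0.   ,  0.   ,  0.   ,  1.   ]])} 411.30427642665285
[251 140  24  36 357] [263.8 157.2] [0.506 0.073 0.143] [0.527 0.087 0.171] [0.547 0.101 0.197]
[ 96 191  30  46 714] [111.1 211.4] [ 0.171 -0.212 -0.002] [ 0.555 -0.2    0.173] [ 0.576 -0.121  0.197]
top {'fovy': np.float64(53.752), 'cx': np.float64(275.298), 'cy': np.float64(208.813), 'pose': array([[-0.026,  0.991, -0.134,  0.527],
       [-1.   , -0.027, -0.008,  0.011],
       [-0.012,  0.134,  0.991,  0.993],
       [ 0.   ,  0.   ,  0.   ,  1.   ]])} 414.366187718616
[376 240  20  23 284] [385.1 250.9] [ 0.527 -0.208  0.077] [ 0.549 -0.195  0.18 ] [ 0.572 -0.184  0.199]
[235 276  12   6  47] [240.1 278.7] [0.499 0.077 0.188] [0.503 0.088 0.195] [0.508 0.098 0.199]
```

```bash
python3 -c "
import cv2,numpy as np
a=cv2.imread('pics/scene.png');b=cv2.imread('pics/top.png')
cv2.imwrite('pics/both.png',cv2.resize(np.vstack([a,b]),(400,600)))"
```

```text
(no output)
```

View pics/scene.png

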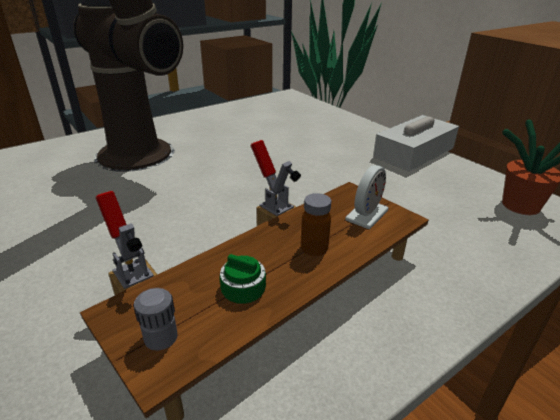

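View pics/top.png

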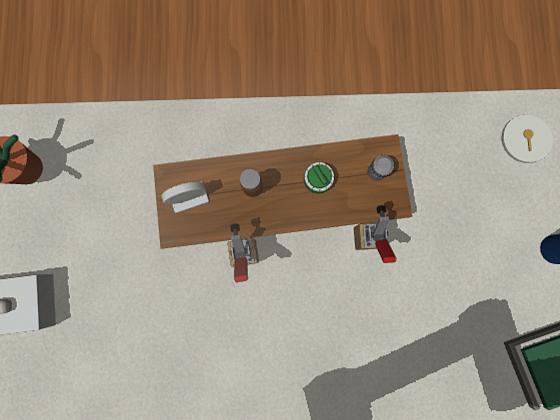

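The scene view shows red handles at about (263,157) left and (111,212) right, both leaning towards the robot. In the top view the left clamp is at (240,250) and the right at (380,235), with their arms pointing at the shelf. The board is yawed slightly. Next I measure the handle axes and yaws.

Create m.py:
```python
from h import *
import sys
def red(im):
    hsv=cv2.cvtColor(im,cv2.COLOR_BGR2HSV)
    return ((hsv[...,0]<8)|(hsv[...,0]>172))&(hsv[...,1]>120)&(hsv[...,2]>50)
for n in("scene","top"):
    im=cv2.imread(f"pics/{n}.png"); d=np.load(f"pics/{n}.npy")
    P,u,v=pts(n,d,np.ones(d.shape,bool)); r=red(im)[v,u]
    for nm,c in(("L",(.53,.09)),("R",(.56,-.2))):
        near=np.hypot(P[:,0]-c[0],P[:,1]-c[1])<.08
        Q=P[r&near&(P[:,2]>.13)&(P[:,2]<.22)]
        w=np.linalg.svd(Q-Q.mean(0),full_matrices=False)[2][0]; w*=np.sign(w[2])
        s=(Q-Q.mean(0))@w
        print(n,nm,len(Q),"mean",Q.mean(0).round(4),"dir",w.round(3),"lean",np.arccos(w[2]).round(2),"yaw",np.arctan2(-w[1],-w[0]).round(3),"ends",(Q.mean(0)+w*np.percentile(s,2)).round(3),(Q.mean(0)+w*np.percentile(s,98)).round(3))
        # steel bracket/block below
        B=P[near&~r&(P[:,2]>.105)&(P[:,2]<.125)]; print("   bracket",len(B),np.median(B,0).round(3),B.min(0).round(3),B.max(0).round(3))
        if n=="top":
            K=P[near&(P[:,2]>.07)&(P[:,2]<.083)]; print("   blk/board",K.min(0).round(3),K.max(0).round(3))
    if n=="top":
        b=np.abs(P[:,2]-.082)<.006; Q=P[b][:,:2].astype(np.float32)
        hsv=cv2.cvtColor(im,cv2.COLOR_BGR2HSV)[v,u][b]; Q=Q[(hsv[:,1]>70)&(Q[:,0]>.45)]
        print("board",cv2.minAreaRect(Q),len(Q),np.median(P[b][:,2]))
        h=(P[:,2]>.095)&(P[:,0]>.64)&(P[:,0]<.85)&(abs(P[:,1])<.32)
        M=np.zeros(d.shape,np.uint8); M[v[h],u[h]]=1
        k,l,s,ce=cv2.connectedComponentsWithStats(M)
        for i in range(1,k):
            if s[i,4]>60: T=P[l[v,u]==i]; print("obj",T.mean(0).round(4),T[:,2].max().round(3),s[i])
```

```bash
python3 m.py
```

```text
scene L 457 mean [0.5271 0.0848 0.1698] dir [-0.56  -0.079  0.824] lean 0.6 yaw 0.14 ends [0.545 0.087 0.143] [0.509 0.082 0.196]
   bracket 203 [0.564 0.084 0.116] [0.546 0.07  0.105] [0.576 0.114 0.125]
scene R 764 mean [ 0.5556 -0.2003  0.1729] dir [-0.585  0.056  0.809] lean 0.63 yaw -0.096 ends [ 0.576 -0.202  0.145] [ 0.539 -0.199  0.196]
   bracket 289 [ 0.595 -0.204  0.116] [ 0.577 -0.22   0.105] [ 0.604 -0.176  0.125]
top L 113 mean [0.5147 0.0907 0.1827] dir [-0.627 -0.14   0.766] lean 0.7 yaw 0.22 ends [0.542 0.097 0.15 ] [0.503 0.088 0.197]
   bracket 123 [0.558 0.092 0.119] [0.544 0.072 0.106] [0.573 0.116 0.124]
   blk/board [0.528 0.045 0.071] [0.61  0.144 0.083]
top R 293 mean [ 0.5494 -0.1948  0.1768] dir [-0.614 -0.043  0.788] lean 0.66 yaw 0.07 ends [ 0.572 -0.193  0.148] [ 0.533 -0.196  0.197]
   bracket 134 [ 0.587 -0.188  0.119] [ 0.574 -0.219  0.105] [ 0.601 -0.175  0.125]
   blk/board [ 0.559 -0.247  0.07 ] [ 0.64  -0.142  0.083]
board ((0.6765652298927307, 0.1807948648929596), (0.9262242913246155, 0.29096952080726624), 88.7816162109375) 18178 0.0818045717651868
obj [ 0.7261 -0.2061  0.1425] 0.156 [369 154  26  25 465]
obj [ 0.7118 -0.0765  0.1206] 0.14 [304 162  30  31 725]
obj [0.6966 0.0657 0.1617] 0.179 [240 169  23  27 487]
obj [0.6807 0.2062 0.1555] 0.182 [162 181  44  23 684]
```

Careful with the scale: shifts go in shares of 50 mm and turns go in shares of pi rad. That gives: -0.03 m is -0.6, 0.025 m is 0.5, 0.12 rad / 3.1416 = 0.0382.

Emit:
drive_effector:
  segments:
    - [[0,0,0,0.0382,0],[0,0,0,0.0382,0],[0.5,-0.6,0,0,0],[0.5,-0.6,0,0,0],[0.5,-0.6,0,0,0],[0.5,-0.6,0,0,0],[0.5,-0.6,0,0,0],[0.5,-0.6,0,0,0]]
  grip_n: 20

```text
t: 0.9
tcp_pos: [0.3293, -0.4026, 0.2308]
tcp_rot: [0.999, 0.036, -0.0, -0.0]
contact_force: [0.2, -0.6, 0.3]
grip_width: -0.0001
grasp_force: 0.0
```

Emit:
drive_effector:
  segments:
    - [[0.5,-0.6,0,0,0],[0.5,-0.6,0,0,0],[0.5,-0.6,0,0,0],[0.5,-0.6,0,0,0],[0.4,-0.6,0,0,0],[0,-0.4,0,0,0],[0,0,0,0,0]]

```text
t: 1.6
tcp_pos: [0.4358, -0.2233, 0.2305]
tcp_rot: [0.999, 0.038, -0.001, -0.001]
contact_force: [-0.5, 0.1, 0.1]
grip_width: -0.0001
grasp_force: 0.0
```

Run:
```python
from h import *
from scipy.spatial.transform import Rotation as R
o=robot.get_obs(); im,d=robot.grab_frame("wrist"); cv2.imwrite("pics/w1.png",im)
c,f=cam("wrist"); T=np.eye(4);T[:3,:3]=R.from_quat(o["tcp_rot"]).as_matrix();T[:3,3]=o["tcp_pos"];T=T@np.array(c["T_tool_cam"])
print(np.round(T,3), {k:v for k,v in c.items() if k!="T_tool_cam"})
hsv=cv2.cvtColor(im,cv2.COLOR_BGR2HSV); m=((hsv[...,0]<8)|(hsv[...,0]>172))&(hsv[...,1]>120)&(hsv[...,2]>50)&(d>0)
v,u=np.nonzero(m);z=d[v,u];P=np.c_[(u-c["cx"])/f*z,-(v-c["cy"])/f*z,-z,np.ones(len(z))]@T.T
P=P[(P[:,2]>.13)&(P[:,2]<.21)]
if len(P):
  for a in np.arange(.13,.2,.01):
    q=P[(P[:,2]>=a)&(P[:,2]<a+.01)]
    if len(q)>5: print(a.round(2),len(q),np.percentile(q[:,:2],[3,50,97],axis=0).round(4).tolist())
```

```text
[[ 0.077  0.952  0.296  0.511]
 [-0.997  0.074  0.022 -0.218]
 [-0.001 -0.297  0.955  0.373]
 [ 0.     0.     0.     1.   ]] {'fovy': 63.30279596568686, 'cx': 275.32294870351444, 'cy': 210.2521863589453}
0.15 116 [[0.5623, -0.2111], [0.5647, -0.204], [0.5667, -0.1872]]
0.16 435 [[0.5563, -0.2108], [0.5602, -0.1994], [0.5637, -0.1873]]
0.17 483 [[0.5497, -0.2111], [0.5534, -0.1996], [0.5571, -0.1877]]
0.18 571 [[0.5422, -0.2111], [0.5465, -0.1997], [0.5502, -0.1877]]
0.19 1680 [[0.529, -0.2108], [0.5354, -0.1993], [0.5428, -0.1878]]
```

View pics/w1.png

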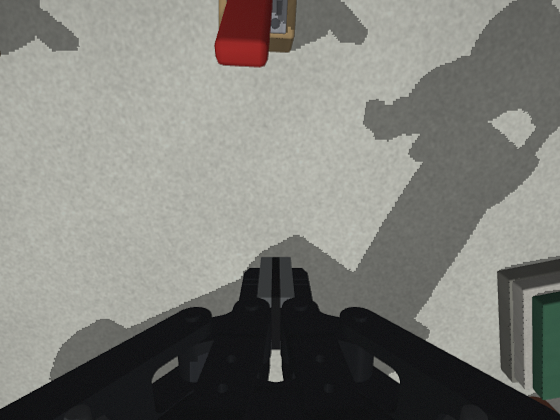

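The wrist view shows the right handle at (243,45), almost aligned with world x (y ≈ -0.1995). The shut fingers are at (275,290), so I line up, lower and push.

Converted, 0.02 m is 0.4, 0.018 m is 0.36, 0.076 rad / 3.1416 = 0.0242.

Emit:
drive_effector:
  segments:
    - [[0,-0.24,0,0.0242,0],[0,-0.24,0.4,0,0],[0,0,0.4,0,0],[0.4,0,0.36,0,0],[0.4,0,0,0,0],[0.4,0,0,0,0],[0.2,0,0,0,0],[0,0,0,0,0]]

```text
t: 2.45
tcp_pos: [0.5062, -0.2034, 0.1733]
tcp_rot: [1.0, -0.002, 0.0, 0.0]
contact_force: [-0.4, -0.1, -0.4]
grip_width: 0.0005
grasp_force: 0.0
```

Emit:
drive_effector:
  segments:
    - [[0.2,0,0,0,0],[0.2,0,0,0,0],[0.2,0,0,0,0],[0.2,0,0,0,0],[0,0,0,0,0]]

```text
t: 2.95
tcp_pos: [0.5467, -0.2025, 0.1736]
tcp_rot: [1.0, -0.002, 0.001, 0.0]
contact_force: [-1.1, -0.2, 0.2]
grip_width: -0.0001
grasp_force: 0.6
```

Converted, 0.01 m is 0.2.

Emit:
drive_effector:
  segments:
    - [[0.2,0,0,0,0],[0.2,0,0,0,0],[0.2,0,0,0,0],[0.2,0,0,0,0],[0,0,0,0,0]]

```text
t: 3.45
tcp_pos: [0.5872, -0.2025, 0.1734]
tcp_rot: [1.0, -0.001, 0.001, 0.0]
contact_force: [-0.1, -0.3, -0.4]
grip_width: 0.0
grasp_force: 0.0
```

Run:
```python
from h import *
im,d=robot.grab_frame("scene"); cv2.imwrite("pics/s2.png",im)
```

```text
(no output)
```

View pics/s2.png

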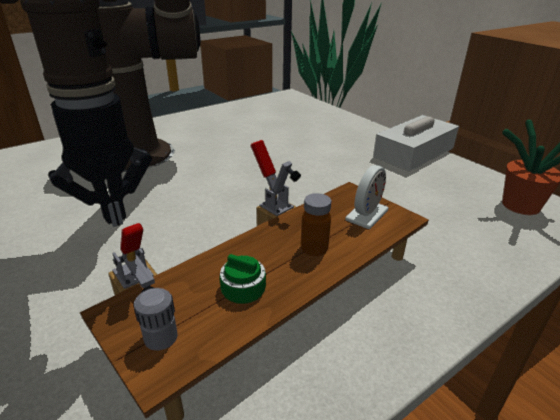

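The picture shows the right handle, at (132,238), over to the shelf side with its arm down; the objects have not moved. Now the left clamp.

Emit:
drive_effector:
  segments:
    - [[-0.8,0,0,0,0],[-0.8,0,0,0,0],[-0.8,0,-0.4,0,0],[-0.6,-0.4,-0.4,0,0],[0,-0.8,-0.4,0,0],[0,-0.8,0,0,0],[0,-0.8,0,0,0],[0,-0.8,0,0,0]]

```text
t: 4.3
tcp_pos: [0.4354, -0.0208, 0.2338]
tcp_rot: [1.0, -0.002, 0.001, 0.0]
contact_force: [0.5, 0.7, 0.5]
grip_width: -0.0001
grasp_force: 0.0
```

Emit:
drive_effector:
  segments:
    - [[-0.4,-0.8,0,0,0],[-0.4,-0.8,0,0,0],[0,-0.6,0,0,0],[0,0,0,0,0]]

```text
t: 4.7
tcp_pos: [0.3953, 0.0908, 0.2334]
tcp_rot: [1.0, 0.001, 0.0, -0.001]
contact_force: [0.6, -0.2, -0.4]
grip_width: 0.0001
grasp_force: 0.0
```

Create w.py:
```python
from h import *
from scipy.spatial.transform import Rotation as R
o=robot.get_obs(); im,d=robot.grab_frame("wrist"); cv2.imwrite("pics/w2.png",im)
c,f=cam("wrist"); T=np.eye(4);T[:3,:3]=R.from_quat(o["tcp_rot"]).as_matrix();T[:3,3]=o["tcp_pos"];T=T@np.array(c["T_tool_cam"])
hsv=cv2.cvtColor(im,cv2.COLOR_BGR2HSV); m=((hsv[...,0]<8)|(hsv[...,0]>172))&(hsv[...,1]>120)&(hsv[...,2]>50)&(d>0)
v,u=np.nonzero(m);z=d[v,u];P=np.c_[(u-c["cx"])/f*z,-(v-c["cy"])/f*z,-z,np.ones(len(z))]@T.T
P=P[(P[:,2]>.13)&(P[:,2]<.21)]
for a in np.arange(.13,.2,.01):
    q=P[(P[:,2]>=a)&(P[:,2]<a+.01)]
    if len(q)>5: print(a.round(2),len(q),np.percentile(q[:,:2],[3,50,97],axis=0).round(4).tolist())
```

```bash
python3 w.py
```

```text
0.17 99 [[0.5171, 0.0846], [0.5216, 0.0972], [0.5232, 0.1006]]
0.18 498 [[0.511, 0.0764], [0.5173, 0.0886], [0.5211, 0.0995]]
0.19 1701 [[0.4996, 0.075], [0.5061, 0.0864], [0.5138, 0.0979]]
```

Converted, 0.02 m is 0.4, 0.009 m is 0.18, -0.12 rad / 3.1416 = -0.0382.

Emit:
drive_effector:
  segments:
    - [[0,0,0,-0.0382,0],[0.4,0.18,0.4,0,0],[0.4,0.18,0.4,0,0],[0.4,0,0.4,0,0],[0.36,0,0,0,0],[0,0,0,0,0]]

```text
t: 5.35
tcp_pos: [0.4776, 0.0779, 0.1728]
tcp_rot: [0.998, 0.057, 0.0, 0.0]
contact_force: [-0.3, 0.1, 1.0]
grip_width: -0.0
grasp_force: 0.0
```

Emit:
drive_effector:
  segments:
    - [[0.2,0,0,0,0],[0.2,0,0,0,0],[0.2,0,0,0,0],[0.2,0,0,0,0],[0.2,0,0,0,0],[0,0,0,0,0]]

```text
t: 5.95
tcp_pos: [0.5275, 0.0853, 0.1739]
tcp_rot: [0.998, 0.058, 0.002, -0.0]
contact_force: [-0.4, -1.3, 1.3]
grip_width: -0.0
grasp_force: 0.3
```

Converted, -0.04 m is -0.8, -0.02 m is -0.4.

Emit:
drive_effector:
  segments:
    - [[0.2,0,0,0,0],[0.2,0,0,0,0],[0.2,0,0,0,0],[0,0,0,0,0],[-0.8,0,0,0,0],[-0.8,0,0,0,0],[-0.8,0,-0.4,0,0],[0,0,0,0,0]]

```text
t: 6.75
tcp_pos: [0.4321, 0.0745, 0.194]
tcp_rot: [0.998, 0.058, -0.001, 0.0]
contact_force: [1.3, -0.6, -0.8]
grip_width: -0.0
grasp_force: 0.0
```

Run:
```python
from h import *
im,d=robot.grab_frame("scene"); cv2.imwrite("pics/s3.png",im)
P,u,v=pts("scene",d,np.ones(d.shape,bool))
im,d=robot.grab_frame("top"); cv2.imwrite("pics/top.png",im); np.save("pics/top.npy",d)
```

```bash
python3 m.py | grep obj
```

```text
obj [ 0.7261 -0.2061  0.1419] 0.155 [369 154  26  26 469]
obj [ 0.7118 -0.0763  0.1205] 0.14 [304 162  30  31 729]
obj [0.6967 0.0657 0.1615] 0.179 [240 169  23  27 487]
obj [0.6807 0.2061 0.1556] 0.184 [162 181  44  23 682]
obj [ 0.6481 -0.1926  0.1503] 0.199 [370 200  21  10 114]
```

View pics/s3.png

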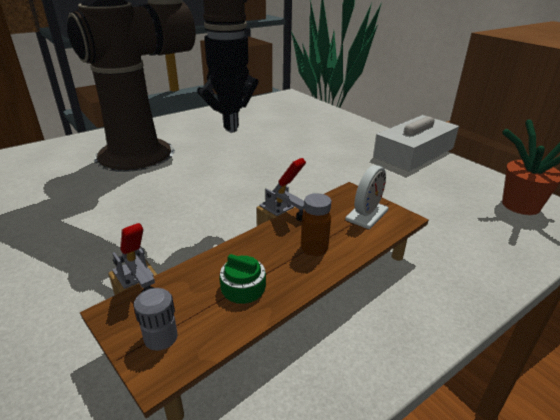

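Both handles, at (132,238) and (292,172), are over with their arms on the board. The four objects are where they were and the robot is clear.

```bash
python3 -c "
from plant import robot
print(robot.hand_in())"
```

```text
the job is handed in; nothing more can be done
None
```

Both toggle clamps are snapped over with their arms on the board, the four objects measured within 1 mm of where they stood, and the job was handed in at about 7 s of the 48 s, with no verdict returned.

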